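Load the sunglasses cases into the gravity-feed dispenser

ROBOT

A 6-joint arm with a two-finger parallel gripper is mounted at the origin on the work surface. World frame = base frame: x ahead of the robot, y to its left, z up, the work surface at z = 0. Lengths are in m, angles in degrees, forces in N, time in s.
With the tool pointing down it reaches from about 0.25 to 0.725 m from the base axis. Payload 9.7 kg.
Tool frame: the origin (TCP) lies midway between the tips of the shut fingers; the grasp point (between the pads) lies 19 mm behind it; z points along the fingers, y is the line along which they close (so a half turn about z gives the same grasp; the last joint's range is limited). The gripper opens to 85 mm and grips with 20 to 120 N. Pads are 22 mm wide; open, the fingers measure 114 mm over their backs; the gripper's body (76 mm by 85 mm) begins 54 mm behind the grasp point. The pads swing forward as they close: fully open they stand 13 mm farther back than shut.
Start: joints at [70.015, 4.979, 10.078, 95.1, 0, 90], TCP at [0.188, 0.517, 0.231] pointing down, gripper open.
Joint ranges: [-179.16, 179.16], [-48.56, 103.87], [-65.8, 70.77], [-126.05, 130.52], [-82.76, 87.17], [-180, 180]. Speed limits (degrees/s): [127.2, 127.2, 147.25, 180, 180, 180].

INTERFACE

Orientations are given as [roll, pitch, yaw] about the fixed x, y, z axes, in that order (R = Rz(yaw) Ry(pitch) Rx(roll)).
In Python, from workcell import bot gives the robot as it stands.
- The arm moves only by the shell command python3 -m crank 'ROWS' [FORCE]. ROWS is JSON, a list of rows, each an object with "gripper": the finger opening in mm, from 0 to 85.4; "travel": the shift along the tool's x, y, z in mm, a list of three; "twist": the turn, a rotation vector about the tool's x, y, z in rad, a list of three. In form: [{"gripper": gripper, "travel": [tx, ty, tz], "twist": [rx, ry, rz]}, ...]. A call has 1 to 12 rows; each row shifts and turns the commanded pose from where the row before left it, along the tool's axes as they then stand; what a row does not reach is not made up. A row lasts 1/8 s, in which the tool goes at most 62.5 mm and 10.7 degrees, less where a joint would pass 70% of its speed; a pose out of reach is approached as far as the arm can. A call is refused whole if a number of a shift passes 62.5 or a number of a turn 0.188, either way. A call with a gripper value outside its range is refused whole. The fingers move at their own pace and stop on an object; FORCE is the grip in N (left out, the last holds). Time passes only in rows, so rows that do not move let the fingers close. It gives the time, the measured TCP pose, the force, the opening and the grip force at its end, in the units of the state.
- bot.get_obs(): the state, without advancing time (a new reading comes with each control period).
- bot.camera(name): name is "scene" or "top" or "wrist"; returns the picture (420x560x3 uint8, red, green, blue); there is no depth.
- bot.calibration(name): a dict with "vfov" (degrees; the focal length in pixels is half the picture's height over the tangent of half this angle, whatever the lens; pixels are square), "cx", "cy" (the principal point, pixels), "camera_from_world" (4x4, takes a point from world to camera coordinates). Camera axes: x right, y down, z forward; pixel columns grow to the right and rows downward; lengths in m; the calibration is good to about 2 mm. The wrist camera is an equidistant fisheye: a pixel r from the principal point sees the ray r / f radians off the axis. A picture is of the moment at which its call begins: read the wrist's pose just before it. calibration takes no time and is no camera call; for the wrist camera it gives the pose at the moment of the call.
- bot.job_done(): hands the job in; it is judged then, once.
The state is a dict: "time": time; "q": joint angles; "qd": joint speeds; "joint_efforts": joint torques, N m; "ee_pos": TCP position; "tcp_rot": TCP orientation; "wrist_force": force on the tool from outside, world axes, zero at the start; "torque": the same for the moment, N m; "opening": finger opening in m; "grasp_force": force on a finger pad.
Only numpy, scipy, OpenCV 4.12 (cv2) and the standard library are available. Lean on these libraries where they do the work, as an engineer would, in place of code of your own. Each camera call takes 0.05 s, during which the arm holds its last target. There are 200 camera calls.

TASK

Load the two sunglasses cases into the gravity-feed dispenser, lying flat one on the other: the tan case first, so that it lies at the bottom and comes out first, then the black case on top of it (it stands on edge in the wooden rack, so lay it flat on the table and take it again across its width). Lower each case in rather than letting it fall, then swing the keeper bar down over them until it rests in its catch, and leave the tumbler, the dish and the shoe brush where they are and standing as they were.

Things in the scene. Friction and masses are not known exactly. Their poses are not given: they have to be found in the camera images.
- tan_center (a point): Centre of the tan (light sand-coloured) sunglasses case, a closed rigid box 160 x 60 x 40 mm with 5 mm rounded edges, about 0.12 kg, loose. It starts lying flat on the table (centre 20 mm above it). Axes: x along its 160 mm length, y across its 60 mm width, z through its 40 mm thickness. Either face may be up and either end first in the dispenser.
- black_center (a point): Centre of the black sunglasses case, 160 x 60 x 40 mm, as the tan one, loose. Starts on its long edge in the rack (centre 36 mm, top 66 mm above the table). x along its length, y through its 40 mm thickness (level at the start), z across its 60 mm width (up at the start). It can also stand on its long edge on the table; pushed near the top it tips over and lies flat.
- rack_floor (a point): Centre of the floor of the small pale wooden rack, fixed, 6 mm above the table. x along the slot, y across it. Two walls 130 mm long, 6 mm thick, 24 mm high above the table, with a 46 mm gap; the case in it has the same x direction and sticks out 42 mm above the walls and beyond both ends of the rack.
- magazine_floor (a point): Centre of the dispenser's floor (fixed), 12 mm above the table. z up; y along its length, as the cases' 160 mm length must lie; -x is the outlet side. The shaft, open at the top, is 172 mm (y) by 68 mm (x): a case has 6 mm free at each end, 4 mm at each side. The first case lies on this floor (centre 20 mm above it), the second on the first (centre 60 mm above the floor).
- magazine: The dispenser: aluminium channels on a dark wooden base 88 x 226 mm; origin under its centre, axes as its floor's. Above the floor: end walls and corner angles 74 mm high, flared lips to 87 mm. The angles reach 20 mm in from each end, so the middle 132 mm of both long sides is open for fingers down to the floor. Outlet: the lowest 50 mm of the -x side, with 6 mm lips.
- keeper (a joint): Angle of the keeper bar in rad: 0 = closed, level across the top of the dispenser and resting in the brass-pronged catch at the dispenser's +y end; grows as the bar swings up, pi/2 = upright, up to 2.1 = leaning outwards over the -y end. Stiff hinge: it stays where it is left; pushing near its tip takes about 1 N.
- keeper_hinge (a point): Hinge of the keeper bar, on top of the post at the dispenser's -y end, 104 mm above the table; the hinge line is level, along this point's x. Axes as the dispenser's. The bar turns in the plane of y and z: closed it points along +y. Fixed.
- keeper_tip (a point): Free end of the keeper bar (middle of its thickness), 212 mm from the hinge. The bar is steel, 22 mm wide and 8 mm thick, its last 40 mm red. Closed, its underside is 88 mm above the dispenser's floor, 8 mm above the upper case.
- tumbler: Frosted glass tumbler, 76 mm across, 100 mm high, origin at the centre of its underside. Leave alone.
- dish: White evil-eye dish with blue rings, 110 mm across, 16 mm high, origin at the centre of its underside. Leave alone.
- shoe_brush: Wooden shoe brush, bristles down, 170 x 55 x 48 mm, x along its length, origin at the centre of its underside. Leave alone.
- tan_case: The tan case's body, origin at the centre of its underside (as it lies at the start); same axes as its centre.
- black_case: The black case's body, origin at the middle of its lower long edge (as it stands at the start); same axes as its centre.
Mind the look-alikes: they are no part of the job. Leave any pink or white look-alike of the magazine alone.

How it is judged (in metres and radians):
On the way, in this order (a step that is already met when the one before it is completed fails the run):
1. the tan case lies flat on the dispenser's floor, let go, with the keeper still open (x of tan_center in the frame of magazine_floor between -0.007 and 0.007 m and y of tan_center in the frame of magazine_floor between -0.009 and 0.009 m and z of tan_center in the frame of magazine_floor between 0.014 and 0.026 m and angle between the x axis of tan_center and the y axis of magazine_floor, either way round below 0.12 rad and angle between the z axis of tan_center and the z axis of magazine_floor, either way round below 0.12 rad and contact force between the fingers and tan_case below 0.2 N and value of joint keeper above 1 rad), for 0.2 s.
2. the black case lies flat on top of the tan case in the dispenser, let go, with the keeper still open (x of tan_center in the frame of magazine_floor between -0.007 and 0.007 m and y of tan_center in the frame of magazine_floor between -0.009 and 0.009 m and z of tan_center in the frame of magazine_floor between 0.014 and 0.026 m and angle between the x axis of each of tan_center, black_center and the y axis of magazine_floor, either way round below 0.12 rad and angle between the z axis of tan_center and the z axis of magazine_floor, either way round below 0.12 rad and x of black_center in the frame of magazine_floor between -0.007 and 0.007 m and y of black_center in the frame of magazine_floor between -0.009 and 0.009 m and z of black_center in the frame of magazine_floor between 0.053 and 0.067 m and angle between the y axis of black_center and the z axis of magazine_floor, either way round below 0.12 rad and contact force between the fingers and black_case below 0.2 N and value of joint keeper above 1 rad), for 0.2 s.
3. the keeper bar rests in its catch (x of tan_center in the frame of magazine_floor between -0.007 and 0.007 m and y of tan_center in the frame of magazine_floor between -0.009 and 0.009 m and z of tan_center in the frame of magazine_floor between 0.014 and 0.026 m and angle between the x axis of each of tan_center, black_center and the y axis of magazine_floor, either way round below 0.12 rad and angle between the z axis of tan_center and the z axis of magazine_floor, either way round below 0.12 rad and x of black_center in the frame of magazine_floor between -0.007 and 0.007 m and y of black_center in the frame of magazine_floor between -0.009 and 0.009 m and z of black_center in the frame of magazine_floor between 0.053 and 0.067 m and angle between the y axis of black_center and the z axis of magazine_floor, either way round below 0.12 rad and value of joint keeper below 0.06 rad), for 0.2 s.
At the end, for the whole second after the job is handed in: Both cases lie flat (within 0.12 rad) and along the dispenser (within 0.12 rad), centred within 9 mm along and 7 mm across, at rest, the tan one with its centre 14 to 26 mm and the black one 53 to 67 mm above the dispenser's floor; the keeper bar is within 0.06 rad of closed (all of step 3 and linear speed of each of tan_case, black_case below 0.02 m/s); the robot touches nothing.
It fails at once if the tumbler is pushed more than 25 mm or tipped over (distance of tumbler from where it was at the start of the episode above 0.025 m or angle between tumbler's own z axis and vertical above 0.5 rad).
It fails at once if the dish is pushed more than 25 mm or tipped over (distance of dish from where it was at the start of the episode above 0.025 m or angle between dish's own z axis and vertical above 0.5 rad).
It fails at once if the shoe brush is pushed more than 25 mm or tipped over (distance of shoe_brush from where it was at the start of the episode above 0.025 m or angle between shoe_brush's own z axis and vertical above 0.5 rad).
It fails at once if the tan case is let fall: it moves faster than 1 m/s (linear speed of tan_case above 1 m/s).
It fails at once if the black case is let fall: it moves faster than 1 m/s (linear speed of black_case above 1 m/s).
It also fails if it takes over 72 s, if anything falls off the work surface, if the arm or the gripper's body presses on something with over 40 N, if the wrist force passes 120 N, or if a joint passes its speed limit or range.

## Working session

There is one attempt and no reset: what is moved stays moved. The work goes in short steps, Python scripts to look and compute and a shell command to move; the robot and the scene stay as the last step left them, time stands still between calls to the robot, and variables do not carry over. Pictures are saved under pics/ and viewed, at most 10 in all, crops included, and the job is handed in when it is done.

```bash
mkdir -p pics; ls; python3 - <<'E'
from workcell import bot
import cv2,numpy as np
o=bot.get_obs();print(o['time'],o['ee_pos'],o['tcp_rot'],o['q'])
for n in ['scene','top']:
    cv2.imwrite(f'pics/{n}0.png',bot.camera(n)[:,:,::-1]); c=bot.calibration(n); print(n,c['vfov'],c['cx'],c['cy'],np.round(c['camera_from_world'],3).tolist())
E
```

```text
pics
0.0 [0.18789067 0.51666494 0.23056587] [-1.79921180e+02 -1.48058638e-03  1.60013660e+02] [7.00149001e+01 5.01317212e+00 1.00347530e+01 9.51004005e+01
 1.48229143e-03 9.00012384e+01]
scene 51.40454032769699 272.91096773629124 206.82787485992978 [[0.423, 0.906, -0.0, -0.187], [0.688, -0.321, -0.651, -0.342], [-0.59, 0.275, -0.759, 1.584], [0.0, 0.0, 0.0, 1.0]]
top 43.51947309592679 274.76109763848336 208.39273451746305 [[0.019, -1.0, 0.016, -0.095], [-0.985, -0.021, -0.171, 0.579], [0.172, -0.013, -0.985, 1.491], [0.0, 0.0, 0.0, 1.0]]
```

View pics/top0.png

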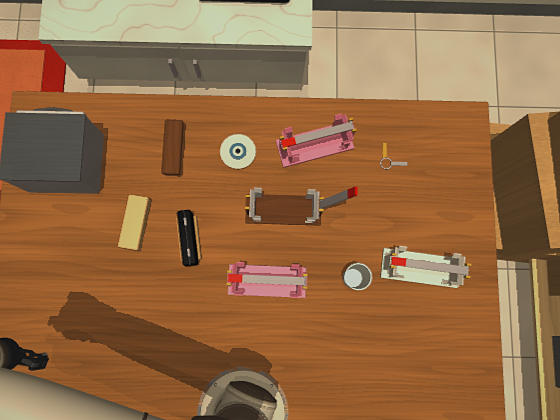

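View pics/scene0.png

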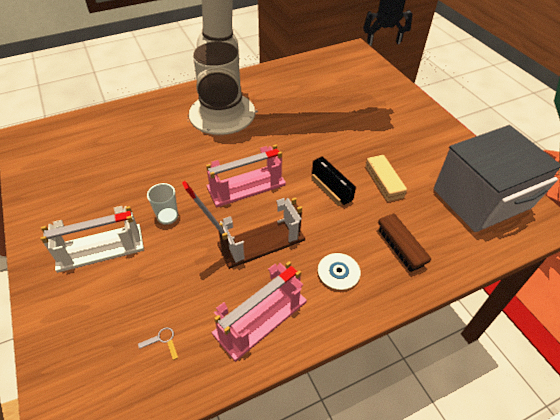

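Candidates in the top view: for the dispenser, the dark-wood one with its bar up (283,207), versus pink (317,140) and (267,280) and white (425,267), which are look-alikes. For the tan case: the sand box (134,222). For the black case: (188,238) in the pale rack; the brown brush (173,147) is not it. The dark-base dispenser matches the description, so I'll check with a close crop.

```bash
cat > h.py <<'E'
from workcell import bot
import cv2,numpy as np
def ray(n,uv,c=None):
    c=c or bot.calibration(n); T=np.array(c['camera_from_world']); f=210/np.tan(np.radians(c['vfov']/2))
    x,y=(uv[0]-c['cx'])/f,(uv[1]-c['cy'])/f
    if n=='wrist':
        r=np.hypot(x,y); s=np.sin(r)/r if r>1e-9 else 1; d=np.array([x*s,y*s,np.cos(r)])
    else: d=np.array([x,y,1.])
    R=T[:3,:3]; return -R.T@T[:3,3],R.T@d
def onz(n,uv,z,c=None):
    o,d=ray(n,uv,c); return o+d*(z-o[2])/d[2]
def proj(n,p,c=None):
    c=c or bot.calibration(n); T=np.array(c['camera_from_world']); f=210/np.tan(np.radians(c['vfov']/2))
    q=T[:3,:3]@np.array(p)+T[:3,3]
    if n=='wrist':
        a=np.hypot(q[0],q[1]); r=np.arctan2(a,q[2]); k=f*r/a
        return np.array([c['cx']+k*q[0],c['cy']+k*q[1]])
    return np.array([c['cx']+f*q[0]/q[2],c['cy']+f*q[1]/q[2]])
def blob(mask):
    cs,_=cv2.findContours(mask.astype(np.uint8),cv2.RETR_EXTERNAL,cv2.CHAIN_APPROX_NONE)
    return max(cs,key=cv2.contourArea)[:,0,:].astype(float)
def rectz(n,cont,z,c=None):
    w=np.array([onz(n,p,z,c)[:2] for p in cont],np.float32)*1000
    return cv2.minAreaRect(w)
E
python3 - <<'E'
from h import *
im=cv2.imread('pics/top0.png')
hsv=cv2.cvtColor(im,cv2.COLOR_BGR2HSV)
print('tan',hsv[222,134],'rackwood',hsv[262,198],'table',hsv[180,100],'base',hsv[207,283],'black',hsv[238,188])
def win(m,x0,y0,x1,y1):
    k=np.zeros(m.shape,bool);k[y0:y1,x0:x1]=1;return m&k
H,S,V=[hsv[...,i].astype(int) for i in range(3)]
tan=win((V>165)&(H>15)&(H<35),105,180,160,260)
print('tan',rectz('top',blob(tan),0.04))
blk=win(V<70,165,195,215,280)
print('blk',rectz('top',blob(blk),0.066))
print('magazine base corners guess', onz('top',(247,224),0.012),onz('top',(320,224),.012))
red=win((H<6)&(S>180)&(V>150),330,170,370,210); print('tip px',blob(red).mean(0))
c=im[165:300,100:375]; cv2.imwrite('pics/c0.png',cv2.resize(c,None,fx=2.9,fy=2.9,interpolation=cv2.INTER_CUBIC))
E
```

```text
tan [ 23 121 205] rackwood [ 12 154  63] table [ 12 115  80] base [ 11 174 107] black [30 20 26]
tan ((535.2381591796875, 331.5416564941406), (57.189361572265625, 157.2333984375), 81.79046630859375)
blk ((488.70867919921875, 165.4141845703125), (162.28280639648438, 43.96966552734375), 9.26079273223877)
magazine base corners guess [ 0.53895225 -0.00189334  0.012     ] [ 0.54351842 -0.22022982  0.012     ]
tip px [355.88888889 190.5       ]
```

View pics/c0.png

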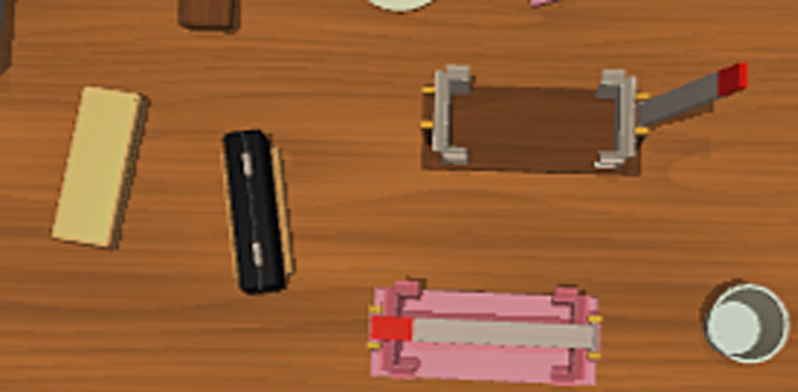

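```bash
cat >> h.py <<'E'
from scipy.spatial.transform import Rotation as Ro
def go(x,y,z,yaw):
    o=bot.get_obs(); R=Ro.from_euler('xyz',o['tcp_rot'],degrees=True).as_matrix()
    t=R.T@(np.array([x,y,z])-o['ee_pos'])*1000
    Rt=Ro.from_euler('xyz',[180,0,yaw],degrees=True)
    w=(Ro.from_matrix(R).inv()*Rt).as_rotvec()
    print('t',round(o['time'],2),'travel',np.round(t,1),'n',np.ceil(np.linalg.norm(t)/62.5),'twist',np.round(w,3))
E
python3 -c "
from h import *
go(.535,.331,.2,171)
for p in [(245.5,222.9),(320.7,225.3)]: print(onz('top',p,.012))
"
```

```text
t 0.1 travel [-389.7  -55.8   30.7] n 7.0 twist [-0.001 -0.    -0.192]
[0.54217634 0.00267581 0.012     ]
[ 0.53963323 -0.22234232  0.012     ]
```

```bash
python3 -m crank '[{"gripper":85,"travel":[-56,-8,4.4],"twist":[0,0,0]},{"gripper":85,"travel":[-56,-8,4.4],"twist":[0,0,0]},{"gripper":85,"travel":[-56,-8,4.4],"twist":[0,0,0]},{"gripper":85,"travel":[-56,-8,4.4],"twist":[0,0,0]},{"gripper":85,"travel":[-56,-8,4.4],"twist":[0,0,0]},{"gripper":85,"travel":[-56,-8,4.4],"twist":[0,0,0]},{"gripper":85,"travel":[-54,-8,4.4],"twist":[0,0,0]},{"gripper":85,"travel":[0,0,0],"twist":[0,0,-0.1]},{"gripper":85,"travel":[0,0,0],"twist":[0,0,-0.1]},{"gripper":85,"travel":[0,0,0],"twist":[0,0,0]},{"gripper":85,"travel":[0,0,0],"twist":[0,0,0]}]' 40
python3 - <<'E'
from h import *
go(.535,.331,.2,171)
c=bot.calibration('wrist');im=bot.camera('wrist')[:,:,::-1].copy();cv2.imwrite('pics/w1.png',im)
print(c['vfov'],c['cx'],c['cy'],proj('wrist',(.535,.331,.04),c))
E
```

```text
time: 1.48
ee_pos: [0.5352, 0.331, 0.2003]
tcp_rot: [-180.0, -0.0, 171.4]
wrist_force: [-0.1, 0.2, 0.2]
opening: 0.0847
grasp_force: 0.0
t 1.48 travel [ 0.2 -0.1  0.3] n 1.0 twist [-0.    -0.     0.006]
65.70646984690485 278.7352554480068 201.27265836971065 [278.79456892 181.88145451]
```

View pics/w1.png

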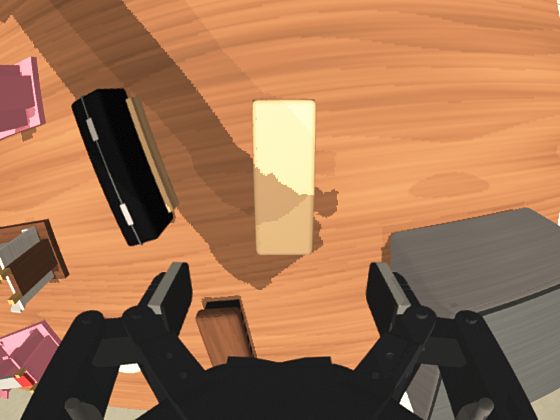

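The wrist view shows the tan case straight ahead, corners (253,100)–(315,255); black case in the rack at (122,165), oven clear at right (>385).

```bash
cat >> h.py <<'E'
def seen(mask,z,win=None,name='wrist',c=None):
    m=np.zeros(mask.shape,bool)
    x0,y0,x1,y1=win or (0,0,560,420); m[y0:y1,x0:x1]=mask[y0:y1,x0:x1]
    (cx,cy),(w,h),a=rectz(name,blob(m),z,c)
    if w<h: w,h,a=h,w,a+90
    a=(a+90)%180-90
    print('centre',round(cx,1),round(cy,1),'L',round(w,1),'W',round(h,1),'angle',round(a,2)); return cx,cy,a
E
python3 - <<'E'
from h import *
hsv=cv2.cvtColor(cv2.imread('pics/w1.png'),cv2.COLOR_BGR2HSV); H,S,V=[hsv[...,i].astype(int) for i in range(3)]
m=(H>16)&(H<32)&(V>140)
x,y,a=seen(m,.04,(230,70,340,280))
m=(V<45); seen(m,.066,(60,70,170,260))
go(x/1000,y/1000,.006,a+180)
E
```

```text
centre 534.6 335.8 L 155.1 W 57.9 angle -8.36
centre 487.7 194.7 L 156.3 W 46.1 angle 8.87
t 1.52 travel [  1.2   4.7 194.4] n 4.0 twist [-0.    -0.    -0.004]
```

```bash
python3 -m crank '[{"gripper":85,"travel":[1,4.5,50],"twist":[0,0,0]},{"gripper":85,"travel":[0,0,60],"twist":[0,0,0]},{"gripper":85,"travel":[0,0,50],"twist":[0,0,0]},{"gripper":85,"travel":[0,0,24],"twist":[0,0,0]},{"gripper":85,"travel":[0,0,10],"twist":[0,0,0]},{"gripper":60,"travel":[0,0,0],"twist":[0,0,0]},{"gripper":55,"travel":[0,0,0],"twist":[0,0,0]},{"gripper":55,"travel":[0,0,0],"twist":[0,0,0]},{"gripper":55,"travel":[0,0,0],"twist":[0,0,0]}]' 40
```

```text
time: 2.65
ee_pos: [0.5358, 0.3361, 0.008]
tcp_rot: [179.9, 0.1, 171.5]
wrist_force: [-0.6, 0.7, 6.1]
opening: 0.059
grasp_force: 45.6
```

```bash
python3 -m crank '[{"gripper":55,"travel":[0,0,-20],"twist":[0,0,0]},{"gripper":55,"travel":[0,0,-60],"twist":[0,0,0]},{"gripper":55,"travel":[0,0,-60],"twist":[0,0,0]},{"gripper":55,"travel":[0,0,-60],"twist":[0,0,0]},{"gripper":55,"travel":[0,0,0],"twist":[0,0,0]}]' 40
python3 - <<'E'
from h import *
o=bot.get_obs();print(o['opening'],o['grasp_force'])
go(.585,-.110,.22,90)
E
```

```text
time: 3.28
ee_pos: [0.5364, 0.3364, 0.2137]
tcp_rot: [179.6, 0.4, 171.5]
wrist_force: [0.6, 0.3, -0.9]
opening: 0.0596
grasp_force: 44.9
0.05956313940472408 44.92625534534454
t 3.27 travel [-114.3 -434.3   -8.2] n 8.0 twist [0.011 0.002 1.422]
```

```bash
python3 -m crank '[{"gripper":55,"travel":[-4,-40,-10],"twist":[0,0,0]},{"gripper":55,"travel":[-4,-60,-10],"twist":[0,0,0]},{"gripper":55,"travel":[-4,-60,-10],"twist":[0,0,0]},{"gripper":55,"travel":[-4,-60,-10],"twist":[0,0,0]},{"gripper":55,"travel":[-4,-60,-10],"twist":[0,0,0]},{"gripper":55,"travel":[0,0,0],"twist":[0,0,0]},{"gripper":55,"travel":[0,0,0],"twist":[0,0,0]},{"gripper":55,"travel":[0,0,0],"twist":[0,0,0]}]' 40
python3 - <<'E'
from h import *
import json
go(.585,-.110,.22,90)
c=bot.calibration('wrist');im=bot.camera('wrist')[:,:,::-1].copy();cv2.imwrite('pics/w2.png',im)
c['camera_from_world']=np.array(c['camera_from_world']).tolist();json.dump(c,open('w2.json','w'))
E
```

```text
time: 4.28
ee_pos: [0.5132, 0.0567, 0.256]
tcp_rot: [-180.0, -0.1, 171.6]
wrist_force: [0.1, -0.9, -1.2]
opening: 0.0594
grasp_force: 44.7
t 4.28 travel [ -95.5 -154.3   35.9] n 3.0 twist [-1.000e-03 -1.000e-03  1.423e+00]
```

View pics/w2.png

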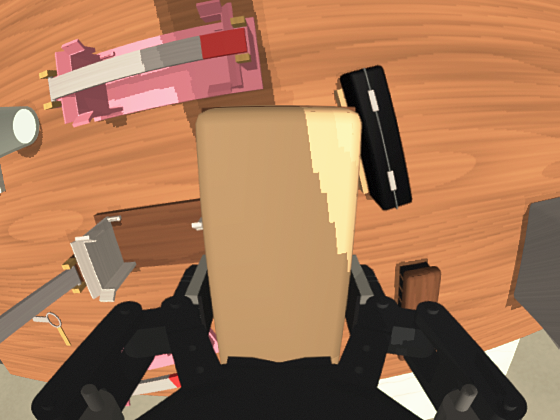

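```bash
python3 - <<'E'
from h import *
import json
c=json.load(open('w2.json'))
print('corner wrist',onz('wrist',(97,213),.012,c),onz('wrist',(200,200),.012,c))
t=lambda u,v:(u/2.9+100,v/2.9+165)
for uv in [(437,71),(470,68),(467,160),(440,163),(600,73),(634,74),(632,165),(597,165)]: print('lip top',onz('top',t(*uv),.099).round(4))
print('base',onz('top',t(422,168),.012).round(4),onz('top',t(640,175),.012).round(4))
s=cv2.imread('pics/scene0.png')[175:275,180:315]; cv2.imwrite('pics/s1.png',cv2.resize(s,None,fx=5,fy=5,interpolation=cv2.INTER_CUBIC))
E
```

```text
corner wrist [ 0.53982931 -0.20999562  0.012     ] [ 0.54398665 -0.05011025  0.012     ]
lip top [ 0.6261 -0.0131  0.099 ]
lip top [ 0.6299 -0.0455  0.099 ]
lip top [ 0.5383 -0.0446  0.099 ]
lip top [ 0.5348 -0.0184  0.099 ]
lip top [ 0.6277 -0.1736  0.099 ]
lip top [ 0.6274 -0.2072  0.099 ]
lip top [ 0.5367 -0.2056  0.099 ]
lip top [ 0.536  -0.1714  0.099 ]
base [0.5421 0.0026 0.012 ] [ 0.5395 -0.2223  0.012 ]
```

View pics/s1.png

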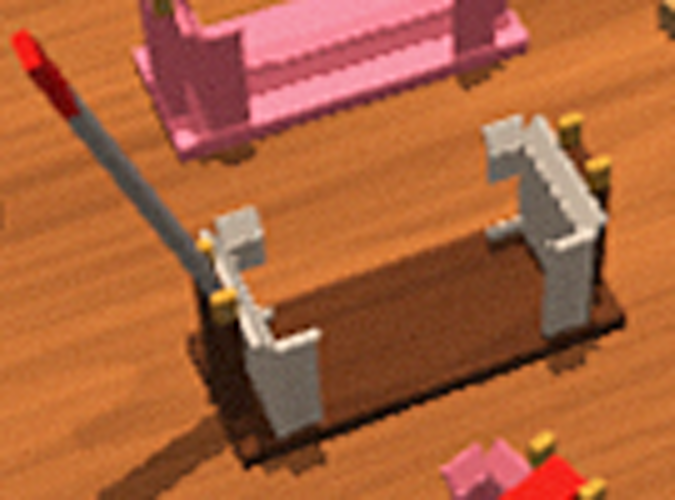

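```bash
python3 - <<'E'
from h import *
import json
c=json.load(open('w2.json'))
T=np.array(c['camera_from_world']);print('cam',-T[:3,:3].T@T[:3,3],'axis',T[2,:3])
print('pred corner',proj('wrist',(.5395,-.2223,.012),c),'lips',[proj('wrist',p,c).round() for p in [(.5367,-.2056,.099),(.6274,-.2072,.099),(.6277,-.1736,.099),(.536,-.1714,.099)]])
# black and pink cross checks between views
print('blk top0 ends in wrist', [proj('wrist',(.4887+s*.08*np.cos(.16),.1654+s*.08*np.sin(.16),.066),c).round() for s in (-1,1)])
im=cv2.imread('pics/w2.png')
cv2.imwrite('pics/w2c.png',cv2.resize(im[185:325,30:230],None,fx=4,fy=4,interpolation=cv2.INTER_CUBIC))
E
```

```text
cam [0.4306464  0.06910812 0.39951099] axis [ 0.31746293 -0.04799225 -0.94705545]
pred corner [ 90.39917972 213.85396353] lips [array([ 66., 236.]), array([ 91., 299.]), array([111., 298.]), array([ 86., 232.])]
blk top0 ends in wrist [array([357.,  65.]), array([392., 207.])]
```

View pics/w2c.png

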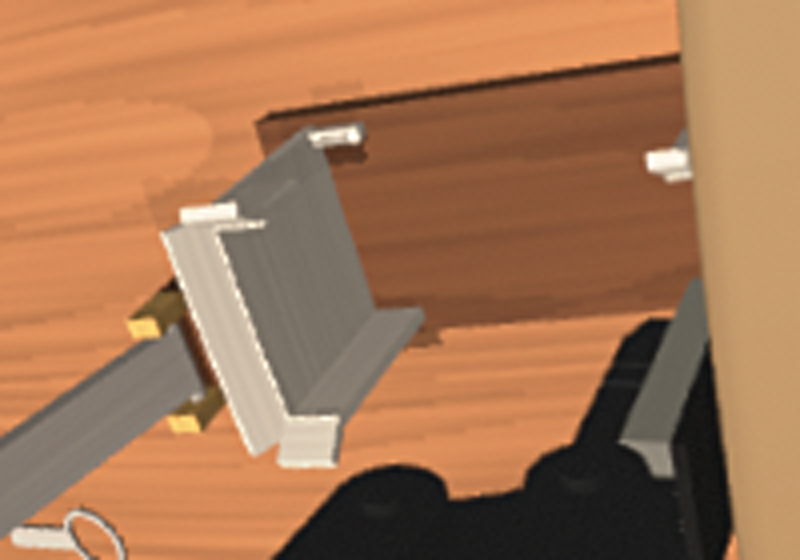

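```bash
python3 - <<'E'
from h import *
s=cv2.imread('pics/scene0.png');hsv=cv2.cvtColor(s,cv2.COLOR_BGR2HSV); H,S,V=[hsv[...,i].astype(int) for i in range(3)]
print(hsv[172,386],hsv[195,393])
m=(H>16)&(H<32)&(V>195)
seen(m,.04,(350,140,420,210),'scene')
q=lambda u,v:(180+u/5,175+v/5)
print('base -y+x',onz('scene',q(247,466),.0),'base +y+x',onz('scene',q(625,325),.0))
# dish centre in all: white dish rim
for n,w in [('scene',(310,245,370,300)),('top',(215,128,262,174))]:
    i=cv2.imread(f'pics/{n}0.png');h=cv2.cvtColor(i,cv2.COLOR_BGR2HSV);mm=(h[...,1]<60)&(h[...,2]>120)
    print(n);seen(mm,.016,w,n)
print('base top view +x hidden; front z0:',onz('top',(245.5,223.5),0),onz('top',(320.7,225.8),0))
E
```

```text
[ 24 113 245] [ 17 155 127]
centre 540.3 333.7 L 156.8 W 58.4 angle -8.35
base -y+x [ 0.63206656 -0.21552677  0.        ] base +y+x [0.63498077 0.00832337 0.        ]
scene
centre 766.6 35.7 L 106.6 W 106.1 angle 64.96
top
centre 762.9 34.5 L 106.0 W 104.9 angle 45.76
base top view +x hidden; front z0: [0.5420915  0.00313489 0.        ] [ 0.53983076 -0.22357131  0.        ]
```

```bash
python3 -c "
from h import *
go(.585,-.105,.22,89.2)"
```

```text
t 4.33 travel [ -94.8 -149.5   35.9] n 3.0 twist [-1.000e-03 -1.000e-03  1.438e+00]
```

```bash
python3 -m crank '[{"gripper":55,"travel":[-32,-50,12],"twist":[0,0,0]},{"gripper":55,"travel":[-32,-50,12],"twist":[0,0,0]},{"gripper":55,"travel":[-31,-49.5,12],"twist":[0,0,0]},{"gripper":55,"travel":[0,0,0],"twist":[0,0,0.18]},{"gripper":55,"travel":[0,0,0],"twist":[0,0,0.18]},{"gripper":55,"travel":[0,0,0],"twist":[0,0,0.18]},{"gripper":55,"travel":[0,0,0],"twist":[0,0,0.18]},{"gripper":55,"travel":[0,0,0],"twist":[0,0,0.18]},{"gripper":55,"travel":[0,0,0],"twist":[0,0,0.18]},{"gripper":55,"travel":[0,0,0],"twist":[0,0,0.18]},{"gripper":55,"travel":[0,0,0],"twist":[0,0,0.18]}]' 40
python3 -m crank '[{"gripper":55,"travel":[0,0,0],"twist":[0,0,0]},{"gripper":55,"travel":[0,0,0],"twist":[0,0,0]},{"gripper":55,"travel":[0,0,0],"twist":[0,0,0]}]'
python3 - <<'E'
from h import *
import json
go(.585,-.105,.22,89.2)
c=bot.calibration('wrist');im=bot.camera('wrist')[:,:,::-1].copy();cv2.imwrite('pics/w3.png',im)
c['camera_from_world']=np.array(c['camera_from_world']).tolist();json.dump(c,open('w3.json','w'))
E
```

```text
time: 5.7
ee_pos: [0.5854, -0.105, 0.2199]
tcp_rot: [-179.9, -0.0, 88.7]
wrist_force: [0.6, 0.5, -1.8]
opening: 0.0591
grasp_force: 44.8
time: 6.08
ee_pos: [0.5851, -0.106, 0.2204]
tcp_rot: [-180.0, -0.0, 89.1]
wrist_force: [0.5, -1.0, -1.7]
opening: 0.0596
grasp_force: 44.8
t 6.08 travel [ 1.  -0.2  0.4] n 1.0 twist [-0.    -0.    -0.001]
```

View pics/w3.png

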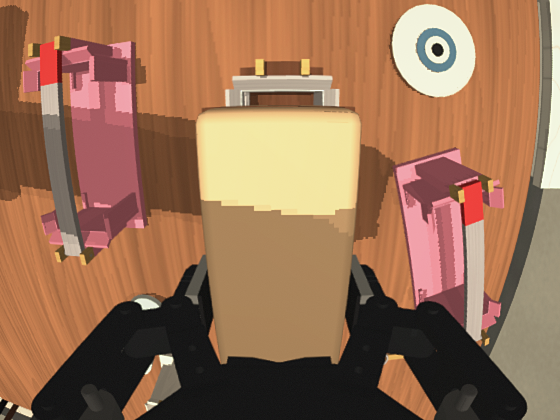

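```bash
python3 - <<'E'
from h import *
import json
c=json.load(open('w3.json'))
im=cv2.imread('pics/w3.png');
for uv in [(233,77),(333,77),(226,100),(338,100),(246,92),(324,92)]: print(uv,onz('wrist',uv,.099,c).round(4))
print('prongs',[onz('wrist',u,.115,c).round(4) for u in [(260,67),(305,67)]])
print('case top face', [onz('wrist',u,.2204+.033,c).round(4) for u in [(198,115),(360,115),(279,109),(205,200),(357,200)]])
print('dish',onz('wrist',(434,50),.016,c))
g=cv2.cvtColor(im,cv2.COLOR_BGR2GRAY); print('col280 rows',list(g[60:112,280])); print('row85',list(g[85,220:345]))
E
```

```text
(233, 77) [ 0.5494 -0.0073  0.099 ]
(333, 77) [ 0.6295 -0.0083  0.099 ]
(226, 100) [ 0.5431 -0.0259  0.099 ]
(338, 100) [ 0.6337 -0.0271  0.099 ]
(246, 92) [ 0.5595 -0.0201  0.099 ]
(324, 92) [ 0.6222 -0.0208  0.099 ]
prongs [array([ 0.5721, -0.0014,  0.115 ]), array([ 0.6057, -0.0018,  0.115 ])]
case top face [array([ 0.558 , -0.0287,  0.2534]), array([ 0.6136, -0.0296,  0.2534]), array([ 0.5858, -0.0277,  0.2534]), array([ 0.5584, -0.0595,  0.2534]), array([ 0.6138, -0.0603,  0.2534])]
dish [0.76102194 0.03542536 0.016     ]
col280 rows [np.uint8(152), np.uint8(109), np.uint8(88), np.uint8(88), np.uint8(90), np.uint8(89), np.uint8(89), np.uint8(90), np.uint8(90), np.uint8(90), np.uint8(91), np.uint8(89), np.uint8(90), np.uint8(86), np.uint8(88), np.uint8(149), np.uint8(215), np.uint8(225), np.uint8(225), np.uint8(185), np.uint8(168), np.uint8(171), np.uint8(168), np.uint8(167), np.uint8(171), np.uint8(173), np.uint8(168), np.uint8(165), np.uint8(172), np.uint8(208), np.uint8(205), np.uint8(111), np.uint8(51), np.uint8(45), np.uint8(53), np.uint8(93), np.uint8(92), np.uint8(91), np.
[... 1379 characters left out ...]
int8(172), np.uint8(172), np.uint8(174), np.uint8(173), np.uint8(173), np.uint8(174), np.uint8(173), np.uint8(173), np.uint8(174), np.uint8(173), np.uint8(175), np.uint8(175), np.uint8(174), np.uint8(174), np.uint8(175), np.uint8(175), np.uint8(174), np.uint8(174), np.uint8(174), np.uint8(174), np.uint8(174), np.uint8(175), np.uint8(175), np.uint8(175), np.uint8(176), np.uint8(175), np.uint8(176), np.uint8(175), np.uint8(176), np.uint8(175), np.uint8(175), np.uint8(177), np.uint8(172), np.uint8(141), np.uint8(133), np.uint8(135), np.uint8(136), np.uint8(136), np.uint8(135), np.uint8(139), np.uint8(142), np.uint8(142), np.uint8(140), np.uint8(136), np.uint8(134), np.uint8(133), np.uint8(133)]
```

The end wall, catch prongs (260,67)/(305,67) and flared lip (226–338, row 100) are centred on column 282, the case on 279: shift about +2.7 mm in tool y and +2.5 mm in tool x.

```bash
python3 -m crank '[{"gripper":55,"travel":[2.5,2.8,0],"twist":[0,0,0]},{"gripper":55,"travel":[0,0,40],"twist":[0,0,0]},{"gripper":55,"travel":[0,0,40],"twist":[0,0,0]},{"gripper":55,"travel":[0,0,20],"twist":[0,0,0]},{"gripper":55,"travel":[0,0,12],"twist":[0,0,0]},{"gripper":55,"travel":[0,0,12],"twist":[0,0,0]},{"gripper":55,"travel":[0,0,12],"twist":[0,0,0]},{"gripper":55,"travel":[0,0,0],"twist":[0,0,0]},{"gripper":55,"travel":[0,0,0],"twist":[0,0,0]}]'
```

```text
time: 7.25
ee_pos: [0.5882, -0.1038, 0.0851]
tcp_rot: [180.0, 0.0, 89.0]
wrist_force: [-0.3, -0.1, -0.6]
opening: 0.0593
grasp_force: 44.6
```

```bash
python3 -m crank '[{"gripper":55,"travel":[0,0,15],"twist":[0,0,0]},{"gripper":55,"travel":[0,0,15],"twist":[0,0,0]},{"gripper":55,"travel":[0,0,15],"twist":[0,0,0]},{"gripper":55,"travel":[0,0,10],"twist":[0,0,0]},{"gripper":55,"travel":[0,0,6],"twist":[0,0,0]},{"gripper":55,"travel":[0,0,2],"twist":[0,0,0]},{"gripper":55,"travel":[0,0,0],"twist":[0,0,0]},{"gripper":55,"travel":[0,0,0],"twist":[0,0,0]}]'
```

```text
time: 8.25
ee_pos: [0.5882, -0.1039, 0.022]
tcp_rot: [180.0, 0.0, 89.0]
wrist_force: [0.6, 0.3, -2.3]
opening: 0.0592
grasp_force: 44.7
```

```bash
python3 -m crank '[{"gripper":55,"travel":[0,0,2],"twist":[0,0,0]},{"gripper":55,"travel":[0,0,0],"twist":[0,0,0]},{"gripper":55,"travel":[0,0,0],"twist":[0,0,0]}]'; python3 -m crank '[{"gripper":55,"travel":[0,0,1],"twist":[0,0,0]},{"gripper":55,"travel":[0,0,0],"twist":[0,0,0]},{"gripper":55,"travel":[0,0,0],"twist":[0,0,0]}]'
```

```text
time: 8.62
ee_pos: [0.5883, -0.1038, 0.02]
tcp_rot: [179.9, 0.0, 89.0]
wrist_force: [-0.1, -0.7, 2.9]
opening: 0.0593
grasp_force: 45.3
time: 9.0
ee_pos: [0.5883, -0.1038, 0.02]
tcp_rot: [179.9, 0.0, 89.0]
wrist_force: [-2.3, 1.3, 11.5]
opening: 0.0596
grasp_force: 46.3
```

```bash
python3 -m crank '[{"gripper":70,"travel":[0,0,0],"twist":[0,0,0]},{"gripper":85,"travel":[0,0,0],"twist":[0,0,0]},{"gripper":85,"travel":[0,0,0],"twist":[0,0,0]},{"gripper":85,"travel":[0,0,-5],"twist":[0,0,0]},{"gripper":85,"travel":[0,0,-25],"twist":[0,0,0]},{"gripper":85,"travel":[0,0,-50],"twist":[0,0,0]},{"gripper":85,"travel":[0,0,-60],"twist":[0,0,0]},{"gripper":85,"travel":[0,0,-60],"twist":[0,0,0]},{"gripper":85,"travel":[0,0,0],"twist":[0,0,0]},{"gripper":85,"travel":[0,0,0],"twist":[0,0,0]}]'
python3 - <<'E'
from h import *
import json
go(.4884,.168,.2,9.1)
c=bot.calibration('wrist');im=bot.camera('wrist')[:,:,::-1].copy();cv2.imwrite('pics/w4.png',im)
c['camera_from_world']=np.array(c['camera_from_world']).tolist();json.dump(c,open('w4.json','w'))
hsv=cv2.cvtColor(im,cv2.COLOR_BGR2HSV); H,S,V=[hsv[...,i].astype(int) for i in range(3)]
seen((H>16)&(H<32)&(V>120)&(S>60),.052,(200,60,360,330),c=c)
E
```

```text
time: 10.25
ee_pos: [0.5879, -0.1038, 0.2183]
tcp_rot: [-180.0, -0.0, 89.0]
wrist_force: [0.2, 0.3, -0.7]
opening: 0.0847
grasp_force: 0.0
t 10.25 travel [ 270.  -104.4   18.3] n 5.0 twist [-0.    -0.     1.394]
centre 588.1 -49.8 L 56.7 W 46.3 angle -1.05
```

View pics/w4.png

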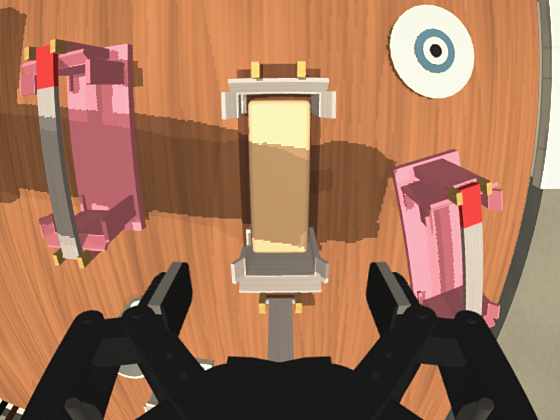

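The tan case lies in the shaft (248–312, 97–252), centred on the dispenser's middle column 279. Next: the black case.

```bash
python3 -m crank '[{"gripper":85,"travel":[54,-20.9,0],"twist":[0,0,0]},{"gripper":85,"travel":[54,-20.9,0],"twist":[0,0,0]},{"gripper":85,"travel":[54,-20.9,0],"twist":[0,0,0]},{"gripper":85,"travel":[54,-20.9,0],"twist":[0,0,0]},{"gripper":85,"travel":[54,-20.9,0],"twist":[0,0,0]},{"gripper":85,"travel":[0,0,0],"twist":[0,0,0.185]},{"gripper":85,"travel":[0,0,0],"twist":[0,0,0.185]},{"gripper":85,"travel":[0,0,0],"twist":[0,0,0.185]},{"gripper":85,"travel":[0,0,0],"twist":[0,0,0.185]},{"gripper":85,"travel":[0,0,0],"twist":[0,0,0.185]},{"gripper":85,"travel":[0,0,0],"twist":[0,0,0.185]},{"gripper":85,"travel":[0,0,0],"twist":[0,0,0.185]}]'
python3 -m crank '[{"gripper":85,"travel":[0,0,0],"twist":[0,0,0.1]},{"gripper":85,"travel":[0,0,0],"twist":[0,0,0]},{"gripper":85,"travel":[0,0,0],"twist":[0,0,0]}]'
python3 - <<'E'
from h import *
import json
go(.4884,.168,.2,9.1)
c=bot.calibration('wrist');im=bot.camera('wrist')[:,:,::-1].copy();cv2.imwrite('pics/w5.png',im)
c['camera_from_world']=np.array(c['camera_from_world']).tolist();json.dump(c,open('w5.json','w'))
hsv=cv2.cvtColor(im,cv2.COLOR_BGR2HSV); H,S,V=[hsv[...,i].astype(int) for i in range(3)]
print(proj('wrist',(.4884,.168,.066),c))
for t in (45,60): seen(V<t,.066,(200,50,360,290),c=c)
print(V[150,230:330].tolist()); print(V[60:300:4,279].tolist())
E
```

```text
time: 11.8
ee_pos: [0.493, 0.1497, 0.2166]
tcp_rot: [-179.1, 0.2, 16.4]
wrist_force: [0.5, -0.3, 0.1]
opening: 0.085
grasp_force: 0.0
time: 12.18
ee_pos: [0.4992, 0.1237, 0.2175]
tcp_rot: [-178.0, 0.2, 12.9]
wrist_force: [0.5, 1.0, 0.7]
opening: 0.0847
grasp_force: 0.0
t 12.18 travel [ -0.6 -45.   19. ] n 1.0 twist [-0.034  0.005  0.066]
[236.58325149 182.97752075]
centre 495.0 160.8 L 156.8 W 20.9 angle 8.98
centre 494.9 160.9 L 157.2 W 21.6 angle 9.06
[24, 20, 20, 50, 73, 57, 21, 21, 25, 26, 26, 25, 27, 26, 25, 24, 25, 25, 26, 26, 23, 16, 16, 9, 7, 8, 8, 4, 62, 169, 188, 191, 191, 210, 252, 239, 208, 149, 140, 147, 149, 146, 149, 150, 149, 151, 153, 151, 153, 154, 154, 155, 155, 156, 156, 155, 155, 156, 155, 154, 154, 153, 153, 152, 153, 152, 152, 151, 151, 149, 150, 150, 150, 150, 152, 152, 152, 153, 153, 154, 153, 154, 152, 152, 153, 153, 153, 154, 153, 151, 150, 150, 150, 149, 147, 148, 148, 147, 149, 149]
[232, 234, 238, 232, 237, 237, 242, 239, 235, 238, 218, 231, 224, 219, 244, 229, 147, 157, 150, 160, 159, 169, 169, 148, 240, 233, 222, 224, 233, 228, 235, 224, 214, 218, 232, 236, 230, 238, 242, 238, 235, 232, 232, 224, 212, 214, 220, 212, 211, 216, 205, 204, 219, 226, 222, 225, 232, 225, 225, 229]
```

```bash
python3 -c "
from h import *
o=bot.get_obs();print(np.round(o['q'],1),o['qd'],o['ee_pos'],o['tcp_rot'])"
```

```text
[ 12.9  -0.    3.4  93.6   2.  179.9] [ 0.45333892 -0.09992125  0.43790817  0.0211783   0.13066844 -0.01746421] [0.49921033 0.12395552 0.21771877] [-178.03077242    0.19321453   12.90586047]
```

Joint 6 hit its limit (yaw = q1+180−q6), so I'll turn back the other way, to yaw 189.

```bash
python3 -m crank '[{"gripper":85,"travel":[0,0,0],"twist":[0,0,-0.185]},{"gripper":85,"travel":[0,0,0],"twist":[0,0,-0.185]},{"gripper":85,"travel":[0,0,0],"twist":[0,0,-0.185]},{"gripper":85,"travel":[0,0,0],"twist":[0,0,-0.185]},{"gripper":85,"travel":[0,0,0],"twist":[0,0,-0.185]},{"gripper":85,"travel":[0,0,0],"twist":[0,0,-0.185]},{"gripper":85,"travel":[0,0,0],"twist":[0,0,-0.185]},{"gripper":85,"travel":[0,0,0],"twist":[0,0,-0.185]},{"gripper":85,"travel":[0,0,0],"twist":[0,0,-0.185]},{"gripper":85,"travel":[0,0,0],"twist":[0,0,-0.185]},{"gripper":85,"travel":[0,0,0],"twist":[0,0,-0.185]},{"gripper":85,"travel":[0,0,0],"twist":[0,0,-0.185]}]' >/dev/null
python3 -m crank '[{"gripper":85,"travel":[0,0,0],"twist":[0,0,-0.185]},{"gripper":85,"travel":[0,0,0],"twist":[0,0,-0.185]},{"gripper":85,"travel":[0,0,0],"twist":[0,0,-0.185]},{"gripper":85,"travel":[0,0,0],"twist":[0,0,-0.185]},{"gripper":85,"travel":[0,0,0],"twist":[0,0,-0.1]},{"gripper":85,"travel":[0,0,0],"twist":[0,0,0]},{"gripper":85,"travel":[0,0,0],"twist":[0,0,0]}]'
python3 -c "
from h import *
go(.4884,.168,.2,189)"
```

```text
time: 14.6
ee_pos: [0.4995, 0.124, 0.2183]
tcp_rot: [178.0, -0.3, -171.9]
wrist_force: [-0.1, -0.4, -0.5]
opening: 0.0848
grasp_force: 0.0
t 14.6 travel [ 4.7 44.5 19.9] n 1.0 twist [ 0.034 -0.005 -0.016]
```

```bash
python3 -m crank '[{"gripper":85,"travel":[4.5,45,20],"twist":[0,0,0]},{"gripper":85,"travel":[0,0,0],"twist":[0.034,-0.005,-0.016]},{"gripper":85,"travel":[0,0,0],"twist":[0,0,0]},{"gripper":85,"travel":[0,0,0],"twist":[0,0,0]}]'
python3 - <<'E'
from h import *
import json
go(.4884,.168,.2,189)
c=bot.calibration('wrist');im=bot.camera('wrist')[:,:,::-1].copy();cv2.imwrite('pics/w6.png',im)
c['camera_from_world']=np.array(c['camera_from_world']).tolist();json.dump(c,open('w6.json','w'))
hsv=cv2.cvtColor(im,cv2.COLOR_BGR2HSV); H,S,V=[hsv[...,i].astype(int) for i in range(3)]
print(proj('wrist',(.4884,.168,.066),c))
for t in (45,70): seen(cv2.morphologyEx((V<t).astype(np.uint8),cv2.MORPH_CLOSE,np.ones((9,9)))>0,.066,(220,50,340,290),c=c)
print(V[150,235:325:2].tolist())
E
```

```text
time: 15.1
ee_pos: [0.4889, 0.1678, 0.2006]
tcp_rot: [180.0, 0.1, -171.0]
wrist_force: [0.4, -0.2, -0.1]
opening: 0.0849
grasp_force: 0.0
t 15.1 travel [0.4 0.3 0.6] n 1.0 twist [0.    0.001 0.001]
[278.81517459 189.0357563 ]
centre 489.2 173.2 L 156.7 W 38.0 angle 9.0
centre 489.7 173.3 L 157.9 W 38.7 angle 9.1
[127, 128, 127, 127, 127, 127, 127, 128, 130, 130, 160, 167, 167, 139, 28, 11, 21, 19, 21, 20, 20, 9, 182, 239, 238, 251, 58, 32, 32, 34, 33, 33, 36, 34, 30, 14, 103, 252, 247, 237, 229, 230, 231, 231, 233]
```

```bash
python3 -m crank '[{"gripper":85,"travel":[-1.5,4.4,40],"twist":[0,0,0]},{"gripper":85,"travel":[0,0,50],"twist":[0,0,0]},{"gripper":85,"travel":[0,0,50],"twist":[0,0,0]},{"gripper":85,"travel":[0,0,20],"twist":[0,0,0]},{"gripper":85,"travel":[0,0,8],"twist":[0,0,0]},{"gripper":50,"travel":[0,0,0],"twist":[0,0,0]},{"gripper":35,"travel":[0,0,0],"twist":[0,0,0]},{"gripper":35,"travel":[0,0,0],"twist":[0,0,0]},{"gripper":35,"travel":[0,0,0],"twist":[0,0,0]},{"gripper":35,"travel":[0,0,0],"twist":[0,0,0]}]' 40
python3 -c "
from h import *
go(.535,.335,.2,189)"
```

```text
time: 16.4
ee_pos: [0.4903, 0.173, 0.0334]
tcp_rot: [180.0, 0.2, -170.9]
wrist_force: [0.3, -0.7, 5.4]
opening: 0.0394
grasp_force: 41.4
t 16.4 travel [ -70.3  152.9 -166.3] n 4.0 twist [0.    0.003 0.002]
```

```bash
python3 -m crank '[{"gripper":35,"travel":[0,0,-20],"twist":[0,0,0]},{"gripper":35,"travel":[0,0,-50],"twist":[0,0,0]},{"gripper":35,"travel":[0,36,-10],"twist":[0,0,0]},{"gripper":35,"travel":[0,36,0],"twist":[0,0,0]},{"gripper":35,"travel":[0,36,0],"twist":[0,0,0]},{"gripper":35,"travel":[0,0,0],"twist":[0,0,0]},{"gripper":35,"travel":[0,0,40],"twist":[0,0,0]},{"gripper":35,"travel":[0,0,30],"twist":[0,0,0]},{"gripper":35,"travel":[0,0,10],"twist":[0,0,0]},{"gripper":35,"travel":[0,0,3],"twist":[0,0,0]},{"gripper":35,"travel":[0,0,0],"twist":[0,0,0]},{"gripper":35,"travel":[0,0,0],"twist":[0,0,0]}]' 40
```

```text
time: 17.9
ee_pos: [0.473, 0.2797, 0.0303]
tcp_rot: [180.0, 0.1, -170.9]
wrist_force: [0.3, -0.3, -1.2]
opening: 0.0393
grasp_force: 40.9
```

```bash
python3 -m crank '[{"gripper":35,"travel":[0,0,2],"twist":[0,0,0]},{"gripper":35,"travel":[0,0,0],"twist":[0,0,0]},{"gripper":35,"travel":[0,0,0],"twist":[0,0,0]}]';python3 -m crank '[{"gripper":35,"travel":[0,0,1],"twist":[0,0,0]},{"gripper":35,"travel":[0,0,0],"twist":[0,0,0]},{"gripper":35,"travel":[0,0,0],"twist":[0,0,0]}]'
```

```text
time: 18.27
ee_pos: [0.4726, 0.2796, 0.0274]
tcp_rot: [180.0, 0.1, -170.9]
wrist_force: [0.7, 0.8, 1.3]
opening: 0.0393
grasp_force: 41.0
time: 18.65
ee_pos: [0.4727, 0.2796, 0.0274]
tcp_rot: [180.0, 0.1, -170.9]
wrist_force: [-1.9, -0.8, 10.0]
opening: 0.0393
grasp_force: 42.2
```

```bash
python3 -m crank '[{"gripper":60,"travel":[0,0,0],"twist":[0,0,0]},{"gripper":70,"travel":[0,0,0],"twist":[0,0,0]},{"gripper":70,"travel":[0,0,-20],"twist":[0,0,0]},{"gripper":70,"travel":[0,0,-50],"twist":[0,0,0]},{"gripper":40,"travel":[0,-30,-10],"twist":[0,0,0]},{"gripper":0,"travel":[0,-28,0],"twist":[0,0,0]},{"gripper":0,"travel":[0,0,0],"twist":[0,0,0]},{"gripper":0,"travel":[0,0,0],"twist":[0,0,0]},{"gripper":0,"travel":[0,0,30],"twist":[0,0,0]},{"gripper":0,"travel":[0,0,24],"twist":[0,0,0]},{"gripper":0,"travel":[0,0,0],"twist":[0,0,0]}]' 30
python3 -m crank '[{"gripper":0,"travel":[0,12,0],"twist":[0,0,0]},{"gripper":0,"travel":[0,6,0],"twist":[0,0,0]},{"gripper":0,"travel":[0,6,0],"twist":[0,0,0]},{"gripper":0,"travel":[0,6,0],"twist":[0,0,0]},{"gripper":0,"travel":[0,0,0],"twist":[0,0,0]}]'
python3 - <<'E'
from h import *
im=bot.camera('wrist')[:,:,::-1].copy();cv2.imwrite('pics/w7.png',im)
im=bot.camera('top')[:,:,::-1].copy();cv2.imwrite('pics/t7.png',im)
hsv=cv2.cvtColor(im,cv2.COLOR_BGR2HSV);V=hsv[...,2]
print(proj('top',(.472,.28,.06)),bot.get_obs()['opening'])
E
```

```text
time: 20.02
ee_pos: [0.4801, 0.2223, 0.0501]
tcp_rot: [-180.0, -0.2, -170.8]
wrist_force: [-0.6, 1.1, -0.3]
opening: -0.0002
grasp_force: 0.0
time: 20.65
ee_pos: [0.4773, 0.2515, 0.0539]
tcp_rot: [-179.9, 0.1, -170.9]
wrist_force: [-1.5, -8.1, 11.6]
opening: 0.0003
grasp_force: 5.7
[147.44209824 242.69475575] -9.204305592353697e-06
```

```bash
python3 -m crank '[{"gripper":0,"travel":[0,5,0],"twist":[0,0,0]},{"gripper":0,"travel":[0,5,0],"twist":[0,0,0]},{"gripper":0,"travel":[0,5,0],"twist":[0,0,0]},{"gripper":0,"travel":[0,0,0],"twist":[0,0,0]}]';python3 -m crank '[{"gripper":0,"travel":[0,5,0],"twist":[0,0,0]},{"gripper":0,"travel":[0,5,0],"twist":[0,0,0]},{"gripper":0,"travel":[0,5,0],"twist":[0,0,0]},{"gripper":0,"travel":[0,0,0],"twist":[0,0,0]}]'
```

```text
time: 21.25
ee_pos: [0.4742, 0.2669, 0.0518]
tcp_rot: [180.0, -0.0, -170.9]
wrist_force: [-0.1, 0.4, 0.1]
opening: 0.0
grasp_force: 0.2
time: 21.75
ee_pos: [0.4719, 0.2817, 0.052]
tcp_rot: [180.0, 0.0, -170.9]
wrist_force: [0.1, -0.3, -0.3]
opening: -0.0004
grasp_force: 0.0
```

```bash
python3 -m crank '[{"gripper":0,"travel":[0,0,-30],"twist":[0,0,0]},{"gripper":85,"travel":[0,0,-60],"twist":[0,0,0]},{"gripper":85,"travel":[0,50,-60],"twist":[0,0,0]},{"gripper":85,"travel":[0,0,0],"twist":[0,0,0]},{"gripper":85,"travel":[0,0,0],"twist":[0,0,0]},{"gripper":85,"travel":[0,0,0],"twist":[0,0,0]}]'
python3 - <<'E'
from h import *
import json
c=bot.calibration('wrist');im=bot.camera('wrist')[:,:,::-1].copy();cv2.imwrite('pics/w8.png',im)
c['camera_from_world']=np.array(c['camera_from_world']).tolist();json.dump(c,open('w8.json','w'))
hsv=cv2.cvtColor(im,cv2.COLOR_BGR2HSV); H,S,V=[hsv[...,i].astype(int) for i in range(3)]
for t in (45,70): x,y,a=seen(cv2.morphologyEx((V<t).astype(np.uint8),cv2.MORPH_CLOSE,np.ones((9,9)))>0,.04,(190,50,370,275),c=c)
go(x/1000,y/1000,.006,a+180)
E
```

```text
time: 22.5
ee_pos: [0.4653, 0.32, 0.1886]
tcp_rot: [-179.9, -0.1, -170.9]
wrist_force: [-0.6, 1.0, -0.6]
opening: 0.0853
grasp_force: 0.0
centre 464.6 329.3 L 156.3 W 58.0 angle 8.94
centre 464.5 329.3 L 156.7 W 58.3 angle 9.09
t 22.55 travel [ -1.    9.5 182.7] n 3.0 twist [-0.001 -0.002 -0.   ]
```

View pics/w8.png

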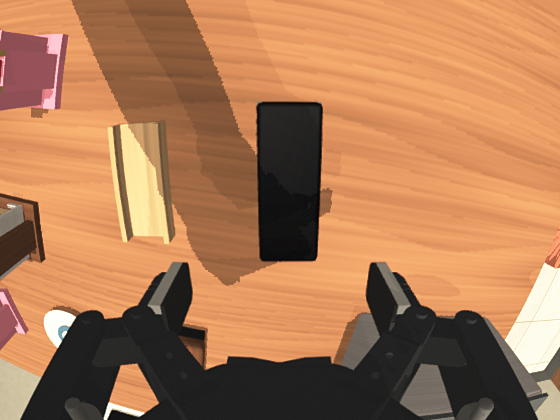

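Black case lies flat, (258–322, 102–261), parallel to the tool.

```bash
python3 -m crank '[{"gripper":85,"travel":[0,0,0],"twist":[0,0,0]},{"gripper":85,"travel":[0,0,0],"twist":[0,0,0]}]'
python3 -c "
from h import *
go(.4646,.3293,.006,189)"
```

```text
time: 22.8
ee_pos: [0.4656, 0.3205, 0.1898]
tcp_rot: [-180.0, -0.0, -170.9]
wrist_force: [-0.7, -0.3, -0.0]
opening: 0.0853
grasp_force: 0.0
t 22.8 travel [ -0.4   8.8 183.8] n 3.0 twist [-0.    -0.     0.001]
```

```bash
python3 -m crank '[{"gripper":85,"travel":[-0.5,8.5,50],"twist":[0,0,0]},{"gripper":85,"travel":[0,0,50],"twist":[0,0,0]},{"gripper":85,"travel":[0,0,50],"twist":[0,0,0]},{"gripper":85,"travel":[0,0,24],"twist":[0,0,0]},{"gripper":85,"travel":[0,0,8],"twist":[0,0,0]},{"gripper":60,"travel":[0,0,0],"twist":[0,0,0]},{"gripper":55,"travel":[0,0,0],"twist":[0,0,0]},{"gripper":55,"travel":[0,0,0],"twist":[0,0,0]},{"gripper":55,"travel":[0,0,0],"twist":[0,0,0]}]' 40
python3 -m crank '[{"gripper":55,"travel":[0,0,-20],"twist":[0,0,0]},{"gripper":55,"travel":[0,0,-60],"twist":[0,0,0]},{"gripper":55,"travel":[0,0,-60],"twist":[0,0,0]},{"gripper":55,"travel":[0,0,-60],"twist":[0,0,0]},{"gripper":55,"travel":[0,0,0],"twist":[0,0,0]},{"gripper":55,"travel":[0,0,0],"twist":[0,0,0]}]'
python3 -c "
from h import *
go(.588,-.1038,.22,89)"
```

```text
time: 23.92
ee_pos: [0.4657, 0.3299, 0.0097]
tcp_rot: [179.9, 0.2, -170.9]
wrist_force: [-0.7, 0.0, 5.6]
opening: 0.0594
grasp_force: 44.9
time: 24.68
ee_pos: [0.4647, 0.3293, 0.2074]
tcp_rot: [-180.0, 0.0, -170.9]
wrist_force: [0.3, -0.3, -2.6]
opening: 0.0598
grasp_force: 44.2
t 24.68 travel [ -53.2 -447.1  -12.6] n 8.0 twist [0.    0.    1.747]
```

```bash
python3 -m crank '[{"gripper":55,"travel":[-6,-30,-5],"twist":[0,0,0]},{"gripper":55,"travel":[-6,-55,-5],"twist":[0,0,0]},{"gripper":55,"travel":[-6,-55,-3],"twist":[0,0,0]},{"gripper":55,"travel":[-7,-55,0],"twist":[0,0,0]},{"gripper":55,"travel":[-7,-55,0],"twist":[0,0,0]},{"gripper":55,"travel":[-7,-55,0],"twist":[0,0,0]},{"gripper":55,"travel":[-7,-55,0],"twist":[0,0,0]},{"gripper":55,"travel":[-7,-55,0],"twist":[0,0,0]},{"gripper":55,"travel":[0,-32,0],"twist":[0,0,0]},{"gripper":55,"travel":[0,0,0],"twist":[0,0,0]}]'
python3 -m crank '[{"gripper":55,"travel":[0,0,0],"twist":[0,0,0.175]},{"gripper":55,"travel":[0,0,0],"twist":[0,0,0.175]},{"gripper":55,"travel":[0,0,0],"twist":[0,0,0.175]},{"gripper":55,"travel":[0,0,0],"twist":[0,0,0.175]},{"gripper":55,"travel":[0,0,0],"twist":[0,0,0.175]},{"gripper":55,"travel":[0,0,0],"twist":[0,0,0.175]},{"gripper":55,"travel":[0,0,0],"twist":[0,0,0.175]},{"gripper":55,"travel":[0,0,0],"twist":[0,0,0.175]},{"gripper":55,"travel":[0,0,0],"twist":[0,0,0.175]},{"gripper":55,"travel":[0,0,0],"twist":[0,0,0.172]},{"gripper":55,"travel":[0,0,0],"twist":[0,0,0]},{"gripper":55,"travel":[0,0,0],"twist":[0,0,0]}]'
python3 - <<'E'
from h import *
import json
go(.588,-.1038,.22,89)
c=bot.calibration('wrist');im=bot.camera('wrist')[:,:,::-1].copy();cv2.imwrite('pics/w9.png',im)
c['camera_from_world']=np.array(c['camera_from_world']).tolist();json.dump(c,open('w9.json','w'))
V=im.max(2).astype(int)
for r in (130,180): print(r,[i for i in range(180,380) if V[r,i]<60][:1],[i for i in range(180,380) if V[r,i]<60][-1:])
print(V[60:125,250].tolist())
E
```

```text
time: 25.92
ee_pos: [0.5872, -0.1057, 0.2183]
tcp_rot: [179.9, -0.2, -171.1]
wrist_force: [-0.3, 0.6, -1.2]
opening: 0.0596
grasp_force: 44.1
time: 27.42
ee_pos: [0.5876, -0.1031, 0.2204]
tcp_rot: [-180.0, -0.0, 89.3]
wrist_force: [-1.3, -1.4, -0.8]
opening: 0.0591
grasp_force: 44.1
t 27.43 travel [-0.7  0.5  0.4] n 1.0 twist [-0.001 -0.     0.004]
130 [198] [359]
180 [201] [357]
[234, 235, 235, 235, 235, 236, 236, 236, 238, 240, 161, 152, 156, 159, 158, 158, 156, 154, 189, 255, 255, 254, 254, 245, 229, 229, 227, 225, 229, 231, 226, 224, 232, 255, 239, 121, 85, 91, 93, 100, 89, 95, 182, 255, 194, 66, 18, 10, 13, 12, 14, 17, 19, 19, 24, 26, 27, 30, 32, 33, 33, 38, 38, 39, 37]
```

```bash
python3 -m crank '[{"gripper":55,"travel":[-1.3,0.4,0],"twist":[0,0,0.004]},{"gripper":55,"travel":[0,0,40],"twist":[0,0,0]},{"gripper":55,"travel":[0,0,40],"twist":[0,0,0]},{"gripper":55,"travel":[0,0,20],"twist":[0,0,0]},{"gripper":55,"travel":[0,0,12],"twist":[0,0,0]},{"gripper":55,"travel":[0,0,12],"twist":[0,0,0]},{"gripper":55,"travel":[0,0,12],"twist":[0,0,0]},{"gripper":55,"travel":[0,0,12],"twist":[0,0,0]},{"gripper":55,"travel":[0,0,8],"twist":[0,0,0]},{"gripper":55,"travel":[0,0,0],"twist":[0,0,0]},{"gripper":55,"travel":[0,0,0],"twist":[0,0,0]}]'
python3 -m crank '[{"gripper":55,"travel":[0,0,2],"twist":[0,0,0]},{"gripper":55,"travel":[0,0,0],"twist":[0,0,0]},{"gripper":55,"travel":[0,0,0],"twist":[0,0,0]}]'
```

```text
time: 28.85
ee_pos: [0.5885, -0.105, 0.0655]
tcp_rot: [179.9, -0.0, 88.8]
wrist_force: [0.7, -0.6, -1.7]
opening: 0.0598
grasp_force: 44.0
time: 29.22
ee_pos: [0.5883, -0.105, 0.0632]
tcp_rot: [180.0, -0.0, 88.8]
wrist_force: [0.1, -0.9, -1.3]
opening: 0.0589
grasp_force: 44.0
```

```bash
python3 -m crank '[{"gripper":55,"travel":[0,0,2],"twist":[0,0,0]},{"gripper":55,"travel":[0,0,0],"twist":[0,0,0]},{"gripper":55,"travel":[0,0,0],"twist":[0,0,0]}]';python3 -m crank '[{"gripper":55,"travel":[0,0,1],"twist":[0,0,0]},{"gripper":55,"travel":[0,0,0],"twist":[0,0,0]},{"gripper":55,"travel":[0,0,0],"twist":[0,0,0]}]'
```

```text
time: 29.6
ee_pos: [0.5885, -0.105, 0.0617]
tcp_rot: [179.9, -0.0, 88.8]
wrist_force: [-0.5, 0.5, 5.2]
opening: 0.0598
grasp_force: 44.9
time: 29.98
ee_pos: [0.5884, -0.105, 0.0616]
tcp_rot: [179.9, 0.0, 88.8]
wrist_force: [-4.8, 2.0, 12.8]
opening: 0.0594
grasp_force: 45.7
```

```bash
python3 -m crank '[{"gripper":70,"travel":[0,0,0],"twist":[0,0,0]},{"gripper":85,"travel":[0,0,0],"twist":[0,0,0]},{"gripper":85,"travel":[0,0,0],"twist":[0,0,0]},{"gripper":85,"travel":[0,0,-5],"twist":[0,0,0]},{"gripper":85,"travel":[0,0,-25],"twist":[0,0,0]},{"gripper":85,"travel":[0,0,-50],"twist":[0,0,0]},{"gripper":85,"travel":[0,0,-60],"twist":[0,0,0]},{"gripper":85,"travel":[0,0,-30],"twist":[0,0,0]},{"gripper":85,"travel":[0,0,0],"twist":[0,0,0]},{"gripper":85,"travel":[0,0,0],"twist":[0,0,0]}]'
python3 - <<'E'
from h import *
c=bot.calibration('wrist');im=bot.camera('wrist')[:,:,::-1].copy();cv2.imwrite('pics/w10.png',im)
V=im.max(2).astype(int)
for t in (45,70): seen(cv2.morphologyEx((V<t).astype(np.uint8),cv2.MORPH_CLOSE,np.ones((9,9)))>0,.092,(225,80,335,250),c=c)
print('col of case',[ (i,V[180,i]) for i in range(235,325,3)])
pt={}
for n in ['scene','top']:
    i=cv2.imread(f'pics/{n}0.png');h=cv2.cvtColor(i,cv2.COLOR_BGR2HSV).astype(int)
    m=((h[...,0]<6)|(h[...,0]>174))&(h[...,1]>180)&(h[...,2]>100)
    w={'scene':(178,178,198,202),'top':(340,180,365,205)}[n]; k=np.zeros(m.shape,bool);k[w[1]:w[3],w[0]:w[2]]=m[w[1]:w[3],w[0]:w[2]]
    v,u=np.nonzero(k);pt[n]=(u.mean(),v.mean())
A=[];B=[]
for n in pt:
    o,d=ray(n,pt[n]);d/=np.linalg.norm(d);P=np.eye(3)-np.outer(d,d);A.append(P);B.append(P@o)
p=np.linalg.solve(sum(A),sum(B));print(pt,'red centre',p,'ang',np.arctan2(p[2]-.104,p[1]+.211),np.hypot(p[2]-.104,p[1]+.211))
print('time',bot.get_obs()['time'],bot.get_obs()['ee_pos'])
E
```

```text
time: 31.22
ee_pos: [0.588, -0.105, 0.2292]
tcp_rot: [-180.0, -0.0, 88.8]
wrist_force: [0.2, -1.1, -0.9]
opening: 0.0849
grasp_force: 0.0
centre 588.0 -96.3 L 140.0 W 58.7 angle 88.63
centre 587.8 -96.3 L 140.0 W 59.4 angle 88.77
col of case [(235, np.int64(148)), (238, np.int64(150)), (241, np.int64(111)), (244, np.int64(94)), (247, np.int64(27)), (250, np.int64(17)), (253, np.int64(19)), (256, np.int64(20)), (259, np.int64(19)), (262, np.int64(19)), (265, np.int64(19)), (268, np.int64(19)), (271, np.int64(21)), (274, np.int64(19)), (277, np.int64(22)), (280, np.int64(18)), (283, np.int64(19)), (286, np.int64(17)), (289, np.int64(19)), (292, np.int64(22)), (295, np.int64(20)), (298, np.int64(20)), (301, np.int64(22)), (304, np.int64(22)), (307, np.int64(21)), (310, np.int64(14)), (313, np.int64(77)), (316, np.int64(91)), (319, np.int64(138)), (322, np.int64(130))]
{'scene': (np.float64(188.36), np.float64(189.04)), 'top': (np.float64(352.35714285714283), np.float64(191.66666666666666))} red centre [ 0.58676692 -0.27134725  0.28788702] ang 1.887897813825131 0.19353611523672223
time 31.275 [ 0.58781423 -0.10495652  0.22866915]
```

Both cases are in (black centre ≈ (588,−106) mm). Bar is at about 1.89 rad; now I go round its −x side to get behind it.

```bash
python3 -m crank '[{"gripper":0,"travel":[0,-30,-41],"twist":[0,0,0]},{"gripper":0,"travel":[0,-60,0],"twist":[0,0,0]},{"gripper":0,"travel":[0,-15,0],"twist":[0,0,0]},{"gripper":0,"travel":[-60,0,0],"twist":[0,0,0]},{"gripper":0,"travel":[-60,0,0],"twist":[0,0,0]},{"gripper":0,"travel":[-60,0,0],"twist":[0,0,0]},{"gripper":0,"travel":[-50,0,0],"twist":[0,0,0]},{"gripper":0,"travel":[0,0,0],"twist":[0,0,0]},{"gripper":0,"travel":[0,0,0],"twist":[0,0,0]}]'
python3 -c "
from h import *
go(.587,-.335,.27,88.8)"
```

```text
time: 32.4
ee_pos: [0.4783, -0.3326, 0.2698]
tcp_rot: [-179.9, -0.1, 88.7]
wrist_force: [-0.2, 0.3, 0.1]
opening: -0.0
grasp_force: 0.0
t 32.4 travel [-1.000e-01  1.088e+02 -3.000e-01] n 2.0 twist [-0.001 -0.002 -0.001]
```

Go behind it, then push along +y to about upright (TCP y −0.226).

```bash
python3 -m crank '[{"gripper":0,"travel":[0,55,0],"twist":[0,0,0]},{"gripper":0,"travel":[0,54,0],"twist":[0,0,0]},{"gripper":0,"travel":[0,0,0],"twist":[0,0,0]},{"gripper":0,"travel":[0,0,0],"twist":[0,0,0]}]'
python3 -m crank '[{"gripper":0,"travel":[20,0,0],"twist":[0,0,0]},{"gripper":0,"travel":[20,0,0],"twist":[0,0,0]},{"gripper":0,"travel":[15,0,0],"twist":[0,0,0]},{"gripper":0,"travel":[15,0,0],"twist":[0,0,0]},{"gripper":0,"travel":[15,0,0],"twist":[0,0,0]},{"gripper":0,"travel":[15,0,0],"twist":[0,0,0]},{"gripper":0,"travel":[9,0,0],"twist":[0,0,0]},{"gripper":0,"travel":[0,0,0],"twist":[0,0,0]}]'
python3 -c "
from h import *
go(.588,-.164,.264,88.8)"
```

```text
time: 32.9
ee_pos: [0.5875, -0.3338, 0.2707]
tcp_rot: [-180.0, -0.0, 88.9]
wrist_force: [-0.5, -0.9, 1.2]
opening: 0.0
grasp_force: 0.0
time: 33.9
ee_pos: [0.59, -0.225, 0.2736]
tcp_rot: [179.7, 0.0, 88.8]
wrist_force: [2.0, -0.2, 10.5]
opening: 0.0
grasp_force: 0.0
t 33.9 travel [60.9 -3.3  9.5] n 1.0 twist [0.005 0.001 0.   ]
```

```bash
python3 -m crank '[{"gripper":0,"travel":[0,0,0],"twist":[0,0,0]},{"gripper":0,"travel":[0,0,0],"twist":[0,0,0]}]'
python3 - <<'E'
from h import *
pt={}
for n in ['scene','top']:
    i=bot.camera(n)[:,:,::-1];h=cv2.cvtColor(i,cv2.COLOR_BGR2HSV).astype(int)
    m=((h[...,0]<6)|(h[...,0]>174))&(h[...,1]>180)&(h[...,2]>80)
    k,l,st,ce=cv2.connectedComponentsWithStats(m.astype(np.uint8))
    print(n,[(ce[j].round(1).tolist(),st[j][4],proj(n,(.588,-.211+.192*np.cos(1.57),.104+.192)).round(0).tolist()) for j in range(1,k) if st[j][4]>8 and 150<ce[j][0]<420 and 120<ce[j][1]<320])
E
```

```text
time: 34.15
ee_pos: [0.5894, -0.2258, 0.2709]
tcp_rot: [-180.0, -0.0, 88.8]
wrist_force: [-0.5, -0.4, -0.7]
opening: -0.0002
grasp_force: 0.0
scene [([272.2, 152.9], np.int32(80), [214.0, 178.0]), ([216.9, 184.5], np.int32(22), [214.0, 178.0]), ([287.9, 273.6], np.int32(150), [214.0, 178.0])]
top [([288.3, 141.8], np.int32(97), [328.0, 190.0]), ([398.4, 261.0], np.int32(107), [328.0, 190.0]), ([234.5, 277.7], np.int32(110), [328.0, 190.0])]
```

```bash
python3 -m crank '[{"gripper":0,"travel":[21,-1,1],"twist":[0,0,0]},{"gripper":0,"travel":[21,0,2],"twist":[0,0,0]},{"gripper":0,"travel":[20,-1,3],"twist":[0,0,0]},{"gripper":0,"travel":[17,0,5],"twist":[0,0,0]},{"gripper":0,"travel":[16,-1,7],"twist":[0,0,0]},{"gripper":0,"travel":[15,0,8.5],"twist":[0,0,0]},{"gripper":0,"travel":[14.5,-1,10],"twist":[0,0,0]},{"gripper":0,"travel":[13.5,0,11.5],"twist":[0,0,0]},{"gripper":0,"travel":[12.5,-1,13],"twist":[0,0,0]},{"gripper":0,"travel":[0,0,0],"twist":[0,0,0]}]'
python3 -c "
from h import *
go(.588,-.0755,.209,88.8)"
```

```text
time: 35.5
ee_pos: [0.5873, -0.0745, 0.2087]
tcp_rot: [-179.9, -0.0, 88.8]
wrist_force: [0.0, -0.0, 0.3]
opening: 0.0002
grasp_force: 0.0
t 35.5 travel [-1.   0.7 -0.3] n 1.0 twist [-0.002 -0.001  0.001]
```

```bash
cat > red.py <<'E'
from h import *
for n in ['scene','top']:
    i=bot.camera(n)[:,:,::-1];h=cv2.cvtColor(i,cv2.COLOR_BGR2HSV).astype(int)
    m=((h[...,0]<6)|(h[...,0]>174))&(h[...,1]>180)&(h[...,2]>80)
    k,l,st,ce=cv2.connectedComponentsWithStats(m.astype(np.uint8))
    print(n,[(ce[j].round(1).tolist(),int(st[j][4])) for j in range(1,k) if st[j][4]>5 and 150<ce[j][0]<370 and 120<ce[j][1]<320])
    print({t:proj(n,(.588,-.211+.192*np.cos(t),.104+.192*np.sin(t))).round(0).tolist() for t in (0,.3,.6,.9,1.2)})
E
python3 red.py
```

```text
scene [([280.7, 183.8], 97), ([288.0, 273.4], 156)]
{0: [290.0, 207.0], 0.3: [287.0, 194.0], 0.6: [279.0, 183.0], 0.9: [264.0, 175.0], 1.2: [243.0, 173.0]}
top []
{0: [252.0, 202.0], 0.3: [255.0, 199.0], 0.6: [264.0, 195.0], 0.9: [279.0, 192.0], 1.2: [300.0, 190.0]}
```

The bar follows, at about 0.57 rad. Continue down.

```bash
python3 -m crank '[{"gripper":0,"travel":[11,0,14],"twist":[0,0,0]},{"gripper":0,"travel":[9.5,-1,16],"twist":[0,0,0]},{"gripper":0,"travel":[8,0,16.5],"twist":[0,0,0]},{"gripper":0,"travel":[6,0,17],"twist":[0,0,0]},{"gripper":0,"travel":[5,0,17],"twist":[0,0,0]},{"gripper":0,"travel":[2.5,0,12],"twist":[0,0,0]},{"gripper":0,"travel":[0,0,6],"twist":[0,0,0]},{"gripper":0,"travel":[0,0,0],"twist":[0,0,0]},{"gripper":0,"travel":[0,0,0],"twist":[0,0,0]}]'; python3 red.py
```

```text
time: 36.72
ee_pos: [0.588, -0.0336, 0.1121]
tcp_rot: [179.9, -0.0, 88.8]
wrist_force: [-0.8, -0.3, 0.1]
opening: -0.0001
grasp_force: 0.0
scene [([268.4, 153.9], 26), ([292.4, 207.3], 71), ([287.8, 273.6], 152)]
{0: [290.0, 207.0], 0.3: [287.0, 194.0], 0.6: [279.0, 183.0], 0.9: [264.0, 175.0], 1.2: [243.0, 173.0]}
top [([288.8, 141.8], 93)]
{0: [252.0, 202.0], 0.3: [255.0, 199.0], 0.6: [264.0, 195.0], 0.9: [279.0, 192.0], 1.2: [300.0, 190.0]}
```

Nearly closed; press gently until it seats.

```bash
python3 -m crank '[{"gripper":0,"travel":[0,0,3],"twist":[0,0,0]},{"gripper":0,"travel":[0,0,0],"twist":[0,0,0]},{"gripper":0,"travel":[0,0,0],"twist":[0,0,0]}]';python3 -m crank '[{"gripper":0,"travel":[0,0,2],"twist":[0,0,0]},{"gripper":0,"travel":[0,0,0],"twist":[0,0,0]},{"gripper":0,"travel":[0,0,0],"twist":[0,0,0]}]'
```

```text
time: 37.2
ee_pos: [0.5877, -0.0335, 0.1085]
tcp_rot: [180.0, -0.0, 88.8]
wrist_force: [1.3, 0.3, 0.2]
opening: 0.0001
grasp_force: 0.0
time: 37.58
ee_pos: [0.588, -0.0335, 0.1079]
tcp_rot: [179.9, -0.0, 88.8]
wrist_force: [-2.2, 0.1, 7.9]
opening: 0.0003
grasp_force: 4.2
```

```bash
python3 -m crank '[{"gripper":0,"travel":[0,0,-10],"twist":[0,0,0]},{"gripper":0,"travel":[0,0,-50],"twist":[0,0,0]},{"gripper":0,"travel":[0,0,-60],"twist":[0,0,0]},{"gripper":0,"travel":[0,-60,0],"twist":[0,0,0]},{"gripper":0,"travel":[0,-60,0],"twist":[0,0,0]},{"gripper":0,"travel":[0,-60,0],"twist":[0,0,0]},{"gripper":0,"travel":[0,0,0],"twist":[0,0,0]},{"gripper":0,"travel":[0,0,0],"twist":[0,0,0]}]'; python3 red.py; python3 - <<'E'
from h import *
i=bot.camera('scene')[:,:,::-1];a=cv2.imread('pics/scene0.png')
d=np.abs(i.astype(int)-a).max(2)
for nm,(x0,y0,x1,y1) in dict(tumbler=(145,180,180,226),dish=(315,250,363,293),brush=(376,212,432,274)).items(): print(nm,'changed',round(float((d[y0:y1,x0:x1]>40).mean()),3))
E
```

```text
time: 38.58
ee_pos: [0.4082, -0.0297, 0.2272]
tcp_rot: [179.9, -0.0, 88.8]
wrist_force: [-0.2, 0.8, -0.3]
opening: 0.0002
grasp_force: 0.0
scene [([272.1, 152.9], 80), ([291.0, 207.2], 103), ([287.9, 273.6], 152)]
{0: [290.0, 207.0], 0.3: [287.0, 194.0], 0.6: [279.0, 183.0], 0.9: [264.0, 175.0], 1.2: [243.0, 173.0]}
top [([288.3, 141.8], 100), ([252.7, 202.3], 107)]
{0: [252.0, 202.0], 0.3: [255.0, 199.0], 0.6: [264.0, 195.0], 0.9: [279.0, 192.0], 1.2: [300.0, 190.0]}
tumbler changed 0.0
dish changed 0.0
brush changed 0.0
```

```bash
python3 -c "
from workcell import bot
print(bot.job_done())"
```

```text
the job is handed in; nothing more can be done
None
```

I handed the job in at about 38.6 s. The tan case is at the bottom of the dispenser with the black case on top, and the keeper bar is in its catch. The tumbler, dish and shoe brush look unmoved in the scene camera. I was not shown the judge's result.

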